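# Lock two parts trays into their rack

### The arm

A 7-joint arm with a two-finger parallel gripper is mounted at the origin on a cart in front of the work surface, level with it; the furniture and walls round the work are solid. World frame = base frame: x ahead of the robot, y to its left, z up, the work surface at z = 0. Lengths are in m, angles in rad, forces in N, time in s.
With the tool pointing down it reaches from about 0.4 to 0.9 m from the base axis. Payload 5.6 kg.
Tool frame: the origin (TCP) lies at the very end of the fingers, on their centre line; the grasp point (between the pads) lies 19 mm behind it; z points along the fingers, y is the line along which they close (so a half turn about z gives the same grasp; the last joint's range is limited). The gripper opens to 92 mm and grips with 3 to 60 N. Pads are 20 mm wide; open, the fingers measure 128 mm over their backs; the gripper's body (75 mm by 189 mm) begins 69 mm behind the grasp point.
Start: joints at [-1.151, 0.468, -0.012, 1.603, 0.006, 1.071, -0.056], TCP at [0.29, 0.582, 0.215] pointing down, gripper open.
Joint ranges: [-2.53, 2.53], [-0.31, 2.02], [-1.57, 1.55], [0.28, 2.44], [-1.29, 4.43], [0.15, 1.84], [-2.92, 2.92]. Speed limits (rad/s): [2.57, 2.57, 3.14, 3.14, 3.14, 3.14, 3.14].

### API

Orientations are given as a unit quaternion [w, x, y, z].
In Python, from station import * gives the robot as it stands.
- The arm moves only by the tool apply_moves, never from a script. Its argument "steps" is one flat list of numbers, 7 for each row, row after row: the shift along the tool's x, y, z in cm, then the turn, a rotation vector about the tool's x, y, z in degrees, then the opening in per cent of the stroke, from 0 (shut) to 100 (fully open). In form: [dx, dy, dz, ax, ay, az, claw, dx, dy, dz, ax, ay, az, claw, ...]. A call has exactly 8 rows; each row is the pose to reach, as a shift and turn from the pose commanded when the call began, along the tool's axes at that moment; what a row does not reach only later rows make up. A row lasts 1/10 s, in which the tool goes at most 50 mm and 8.59 degrees, less where a joint would pass 70% of its speed; a pose out of reach is approached as far as the arm can. A call with a gripper value outside its range is refused whole. The fingers move at their own pace and stop on an object; "force" is the grip in N (left out, the last holds). Time passes only in rows, so rows that repeat a pose let the fingers close, or fill a call up. It gives the time, the measured TCP pose, the force, the opening and the grip force at its end, in the units of the state.
- sense(): the state, without advancing time (a new reading comes with each control period).
- capture(name): name is "scene" or "top" or "wrist"; returns a dict with "img" (420x560x3 uint8, blue, green, red), "fx", "fy", "cx", "cy" (pixels), "cam_to_world" (4x4, takes a point from camera to world coordinates). Camera axes: x right, y up, looking along -z (the intrinsics and any distortion apply to the point x, -y, -z); pixel columns grow to the right and rows downward; lengths in m; the calibration is good to about 2 mm. The wrist camera is an equidistant fisheye: a pixel r from the principal point sees the ray r / f radians off the axis. A picture is of the moment at which its call begins. There is no depth.
- hand_in(): hands the job in; it is judged then, once.
The state is a dict: "time_s": time; "joint_positions": joint angles; "dq": joint speeds; "effort": joint torques, N m; "tcp_pos": TCP position; "tcp_rot": TCP orientation; "ft_force": force on the tool from outside, world axes, zero at the start; "moment": the same for the moment, N m; "gripper_width": finger opening in m; "grasp_force": force on a finger pad.
Only numpy, scipy, OpenCV 4.12 (cv2) and the standard library are available. Lean on these libraries where they do the work, as an engineer would, in place of code of your own. Each camera call takes 0.05 s, during which the arm holds its last target. There are 200 camera calls.

### The job

Load both parts trays into the rack: in each lane press the steel latch bar down behind the tray with the fingertips, keep it down while you push the tray all the way into its slot, then let go so that the latch springs fully up behind the tray. Keep the bearing and the nuts in their trays and leave the other tools on the bench where they lie.

Things in the scene. Friction and masses are not known exactly. Their poses are not given: they have to be found in the camera images.
- rack: Grey metal two-lane tray rack fixed to the bench, 270 x 244 x 66 (mm throughout). Origin on its underside, on its centre line, level with the red latch ears; x along the lanes into the slots, away from the robot; y left; z up. It covers x -170 to 100. Lanes centred at y = +58 and -58, walls 50 high, clear width 104. Trays slide on ledges, top at z = 31, with a gap 78 wide between them for the latch bar.
- slot_stop (a point): Middle of the end stop's face, at rack (88, 0, 45), which limits how far the trays go in. A low roof over both slots (underside z 62, top 66) covers rack x 43 to 100. A tray fully in has its tail past the ears, its origin at rack x 44 to 48 (48: against the stop), rack y +58 or -58, z 31.
- latch_left (a joint): Travel of the left lane's latch (lane at rack y = +58 mm): 0 fully up, 0.016 fully down (m). A spring carries it: about 3.5 N to start, 7 N at 13 mm; it springs back by itself. It bears two red ears at rack x -4 to 4, 33 to 47 mm either side of the lane's centre, which stand 8 mm above the ledges and block the tray; pressed by 0.009 or more they let it pass.
- latch_right (a joint): Travel of the right lane's latch (lane at rack y = -58 mm): 0 fully up, 0.016 fully down (m). A spring carries it: about 3.5 N to start, 7 N at 13 mm; it springs back by itself. It bears two red ears at rack x -4 to 4, 33 to 47 mm either side of the lane's centre, which stand 8 mm above the ledges and block the tray; pressed by 0.009 or more they let it pass.
- left_pad (a point): Centre of the red ribbed press plate, rack (-138, 58, 29) when up, on the near end of the left lane's latch bar: a flat steel bar 62 wide, rack x -165 to 68, running under the tray; its top is 29 mm over the bench when up. The whole bar sinks level wherever it is pressed; a fingertip can slide along it between the ears (free way 66 wide).
- right_pad (a point): Centre of the red ribbed press plate, rack (-138, -58, 29) when up, on the near end of the right lane's latch bar: a flat steel bar 62 wide, rack x -165 to 68, running under the tray; its top is 29 mm over the bench when up. The whole bar sinks level wherever it is pressed; a fingertip can slide along it between the ears (free way 66 wide).
- tray_blue: Blue open parts tray with the bearing in it, 80 (x) x 98 (y) x 26 (z), walls 3; origin at the centre of its underside, axes as the rack's, 0.18 to 0.35 kg. It waits on the ledges at the front of either lane, 2 to 22 mm before the ears, its tail (-x end, white label) toward the robot, over the latch bar.
- tray_yellow: Yellow open parts tray of the same size holding the two nuts, waiting in the other lane.
- ball_bearing: Steel ball bearing, diameter 52, 15 high, lying in the blue tray; origin at the centre of its underside.
- nut_30: Rusty hexagon nut 30 x 34 x 24 in the yellow tray; origin at the centre of its underside.
- nut_24: Bright hexagon nut 24 x 27 x 19 in the yellow tray; origin at the centre of its underside.
- pliers_red: Pliers with red handles, 58 x 176 x 12, lying right of the rack. To be left alone. Origin at the centre of its underside.
- tape_measure: Yellow tape measure, 66 x 85 x 37, left of the rack. To be left alone. Origin at the centre of its underside.
Not all that is in view belongs to the job. There is more than one size of the ball_bearing; the job needs the largest.

How it is judged:
By the outcome, as a careful person would: the job done as asked, in the order asked, and still so for the second after the job is handed in, with the robot touching nothing.
It also fails if it takes over 53 s, if anything falls off the work surface, if the arm or the gripper's body presses on something with over 40 N, if the wrist force passes 120 N, or if a joint passes its speed limit or range.

## Working session

There is one attempt and no reset: what is moved stays moved. The work goes in short steps, Python scripts to look and compute and a tool call to move; the robot and the scene stay as the last step left them, time stands still between calls to the robot, and variables do not carry over. Pictures are saved under pics/ and viewed, at most 10 in all, crops included, and the job is handed in when it is done.

Besides the shell and the picture viewer there is one more tool, called after ">>>" as name(argument=value, ...) on one line, values as JSON. apply_moves: Moves the arm, as the interface text tells. Its arguments: {"type":"object","properties":{"steps":{"type":"array","items":{"type":"number"}},"force":{"type":"number"}},"required":["steps"]}

```bash
mkdir -p pics; ls; python3 - <<'E'
from station import *
import cv2,numpy as np
s=sense();print(s['time_s'],s['tcp_pos'],s['tcp_rot'],s['gripper_width'])
for n in ('scene','top'):
    c=capture(n);cv2.imwrite(f'pics/{n}0.png',c['img']);print(n,c['fx'],c['fy'],c['cx'],c['cy'],np.round(c['cam_to_world'],4).tolist(),[k for k in c])
    np.savez(f'{n}0.npz',**{k:v for k,v in c.items()})
E
```

```text
pics
0.0 [0.29004557 0.58105146 0.21364387] [-1.15969495e-04  2.29378465e-01  9.73336912e-01 -8.73164474e-04] 0.09204679637453958
scene 526.5314969296595 526.5314969296595 266.60571062085256 211.52082839470083 [[0.4751, 0.6107, -0.6335, -0.164], [-0.8798, 0.3149, -0.3562, -0.5628], [-0.018, 0.7265, 0.6869, 0.8537], [0.0, 0.0, 0.0, 1.0]] ['img', 'fx', 'fy', 'cx', 'cy', 'cam_to_world']
top 444.1764165923597 444.1764165923597 272.1065357696286 212.77223005371144 [[-0.0027, 0.9987, -0.0503, 0.5221], [-0.9999, -0.0034, -0.015, -0.1483], [-0.0152, 0.0503, 0.9986, 1.165], [0.0, 0.0, 0.0, 1.0]] ['img', 'fx', 'fy', 'cx', 'cy', 'cam_to_world']
```

View pics/top0.png

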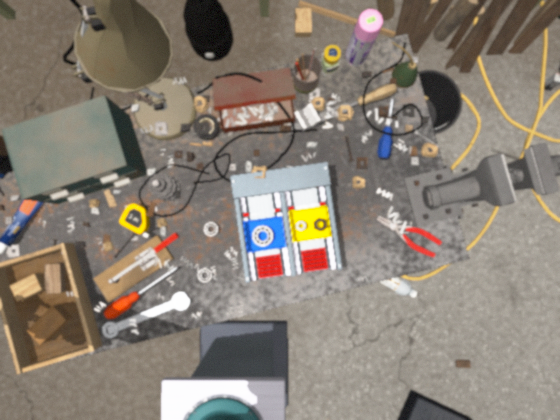

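View pics/scene0.png

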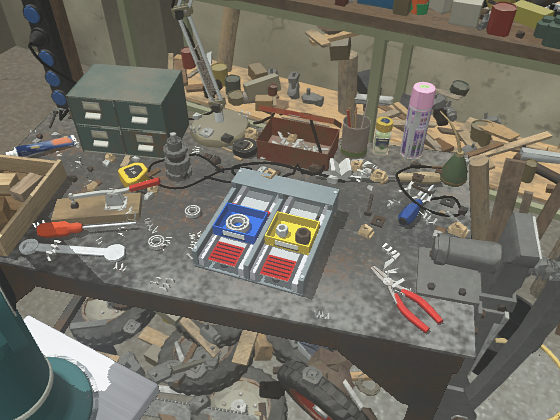

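Top view: rack centred near (288,222). Blue tray with the big ring bearing is at (263,235) in the left lane, and the yellow tray with the nuts is at (310,223) in the right lane. The red pads are at (269,266) and (315,259). Bearing candidates: the ring in the blue tray (263,235), and loose rings at (210,228) and (206,275). The one in the blue tray matches the description.

```bash
cat > h.py <<'E'
import cv2,numpy as np
def load(n): return dict(np.load(n))
def cast(c,uv,z):
    uv=np.atleast_2d(uv).astype(float)
    d=np.c_[(uv[:,0]-c['cx'])/c['fx'],-(uv[:,1]-c['cy'])/c['fy'],-np.ones(len(uv))]
    M=c['cam_to_world'];d=d@M[:3,:3].T;o=M[:3,3]
    return o+d*((z-o[2])/d[:,2])[:,None]
def masks(img):
    h=cv2.cvtColor(img,cv2.COLOR_BGR2HSV);H,S,V=cv2.split(h)
    return dict(red=((H<8)|(H>172))&(S>150)&(V>80),blue=(H>100)&(H<125)&(S>130)&(V>70),yel=(H>22)&(H<35)&(S>130)&(V>90))
def blobs(m,roi,amin):
    k=np.zeros(m.shape,np.uint8);x0,y0,x1,y1=roi;k[y0:y1,x0:x1]=m[y0:y1,x0:x1]*255
    k=cv2.morphologyEx(k,cv2.MORPH_CLOSE,np.ones((5,5)))
    return [x for x in cv2.findContours(k,cv2.RETR_EXTERNAL,cv2.CHAIN_APPROX_NONE)[0] if cv2.contourArea(x)>=amin]
E
python3 - <<'E'
from h import *
for n,roi in (('top',(225,155,350,290)),('scene',(190,160,350,300))):
    c=load(n+'0.npz');m=masks(c['img'])
    for k in m:
        for b in blobs(m[k],roi,4):
            r=cv2.minAreaRect(b);A=cv2.contourArea(b)
            M=cv2.moments(b);ctr=(M['m10']/M['m00'],M['m01']/M['m00'])
            z={'red':.029 if A>100 else .037,'blue':.057,'yel':.057}[k]
            w=cast(c,b.reshape(-1,2),z)[:,:2]*1000
            rr=cv2.minAreaRect(w.astype(np.float32))
            print(n,k,A,np.round(ctr,1),'cen',np.round(cast(c,ctr,z)[0,:2]*1000,1),'rect',np.round(rr[0],1),np.round(rr[1],1),round(rr[2],1))
    x0,y0,x1,y1=roi
    cr=cv2.resize(c['img'][y0:y1,x0:x1],None,fx=4 if n=='top' else 4,fy=4,interpolation=cv2.INTER_CUBIC)
    cv2.imwrite(f'pics/{n}crop.png',cr)
E
```

```text
top red 424.0 [269.  265.8] cen [ 444.3 -122.9] rect [ 444.3 -122.6] [49.7 61. ] 7.0
top red 419.0 [314.3 259.5] cen [ 459.9 -238.2] rect [ 460.1 -238.2] [49.8 59.7] 8.0
top red 5.0 [245.5 214.2] cen [575.5 -63.6] rect [576.1 -62.3] [10.2  5.1] 89.8
top blue 1143.5 [264.  233.9] cen [ 525.2 -111.3] rect [ 525.  -111.2] [78.4 99.9] 6.7
top yel 1165.5 [309.6 223.5] cen [ 550.9 -225. ] rect [ 551.3 -225. ] [78.9 98.8] 7.9
scene red 534.0 [277.7 267.3] cen [ 460.4 -234.5] rect [ 461.  -234.3] [53.1 59.3] 7.9
scene red 485.0 [225.8 253.3] cen [ 444.4 -119.6] rect [ 444.9 -119.2] [53.  59.3] 8.2
scene blue 1256.5 [239.1 220.9] cen [ 517.5 -110.9] rect [ 515.2 -112.3] [100.7 102.4] 8.0
scene yel 1397.0 [292.3 230.9] cen [ 543.  -226.4] rect [ 540.3 -226.1] [101.3 102.5] 8.1
```

View pics/topcrop.png

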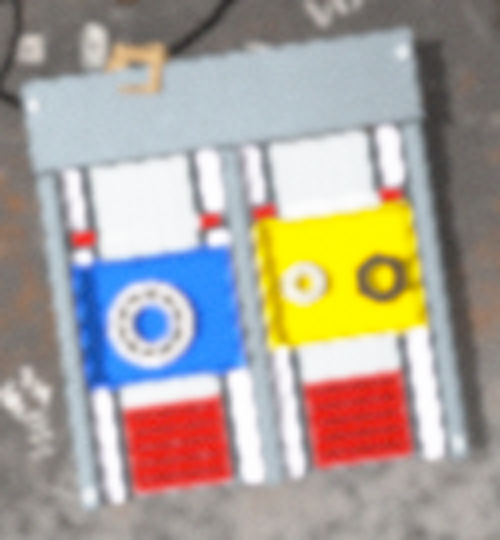

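View pics/scenecrop.png

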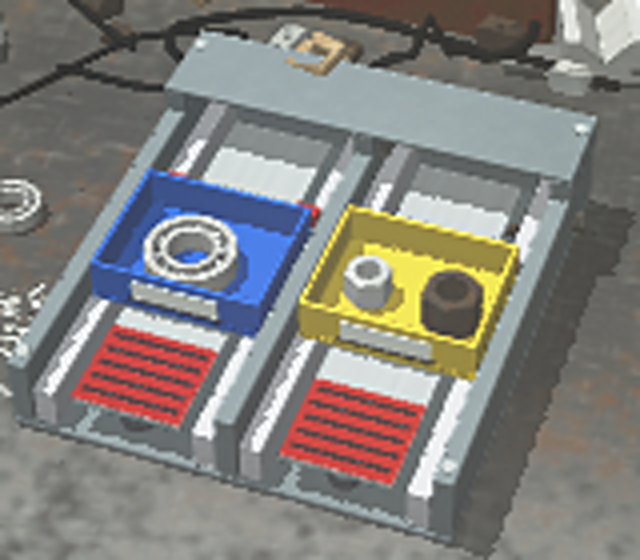

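Both views agree: rack yaw is about 7.9°, and its origin is near (589,-160) mm. The blue tray starts about 13 mm before the ears and the yellow about 3 mm. Next I work out the approach in tool axes.

```bash
cat > g.py <<'E'
from station import *
import numpy as np
from scipy.spatial.transform import Rotation as R
th=np.radians(7.9);O=np.array([.5892,-.1596,0]);RR=R.from_euler('z',th)
def w(p): return O+RR.apply(np.array(p)/1000)
def rack(p): return RR.inv().apply(np.array(p)-O)*1000
GOAL=RR*R.from_matrix(np.array([[-1,0,0],[0,1,0],[0,0,-1.]]))
def go(p):
    s=sense();q=s['tcp_rot'];T=R.from_quat([q[1],q[2],q[3],q[0]])
    print('t',s['time_s'],'rack tcp',np.round(rack(s['tcp_pos']),1),'F',np.round(s['ft_force'],1),'w',round(s['gripper_width'],4))
    print('d cm',np.round(T.inv().apply(w(p)-s['tcp_pos'])*100,2),'rot',np.round((T.inv()*GOAL).as_rotvec(degrees=True),2))
E
python3 -c "
from g import *
go([-138,58,150])"
```

```text
t 0.1 rack tcp [-194.5  774.8  213.8] F [-0.2 -0.3  0.6] w 0.0919
d cm [-45.18 -55.93   6.47] rot [-9.000e-02 -2.000e-02 -3.442e+01]
```

>>> apply_moves(steps=[-2.5,-3.1,0,0,0,-4.3,70,-5,-6.2,0,0,0,-8.6,50,-7.5,-9.3,0,0,0,-12.9,30,-10,-12.4,0,0,0,-17.2,17,-12.5,-15.5,0,0,0,-21.5,17,-15,-18.6,0,0,0,-25.8,17,-17.5,-21.7,0,0,0,-30.1,17,-20,-24.8,0,0,0,-34.4,17])

```text
time_s: 0.9
tcp_pos: [0.3584, 0.2686, 0.2144]
tcp_rot: [-0.0, -0.07, 0.998, -0.0]
ft_force: [-0.2, -0.1, 0.9]
gripper_width: 0.03
grasp_force: 0.0
```

```bash
python3 -c "
from g import *
go([-138,58,150])"
```

```text
t 0.9 rack tcp [-169.7  455.9  214.4] F [-0.2 -0.1  0.9] w 0.03
d cm [ -3.06 -39.8    6.45] rot [-0.01 -0.01  0.16]
```

>>> apply_moves(steps=[-0.4,-4.8,0,0,0,0,17,-0.8,-9.6,0,0,0,0,17,-1.2,-14.4,0.5,0,0,0,17,-1.6,-19.2,1.5,0,0,0,17,-2.0,-24,2.5,0,0,0,17,-2.4,-28.8,3.5,0,0,0,17,-2.8,-33.4,4.5,0,0,0,17,-3.0,-37.0,5.5,0,0,0,17])

```text
time_s: 1.7
tcp_pos: [0.439, -0.0947, 0.1593]
tcp_rot: [0.0, -0.068, 0.998, -0.0]
ft_force: [0.5, -0.1, -0.0]
gripper_width: 0.0155
grasp_force: 0.0
```

```bash
python3 -c "
from g import *
go([-138,58,35])"
```

```text
t 1.7 rack tcp [-139.8   84.9  159.3] F [ 0.5 -0.1 -0. ] w 0.0155
d cm [-0.18 -2.68 12.43] rot [-0.04  0.03 -0.13]
```

>>> apply_moves(steps=[-0.1,-1.4,0.5,0,0,0,17,-0.2,-2.7,1.5,0,0,0,17,-0.2,-2.7,4,0,0,0,17,-0.2,-2.7,7,0,0,0,17,-0.2,-2.7,9.5,0,0,0,17,-0.2,-2.7,11.5,0,0,0,17,-0.2,-2.7,12.4,0,0,0,17,-0.2,-2.7,12.4,0,0,0,17])

```text
time_s: 2.5
tcp_pos: [0.4437, -0.1184, 0.0347]
tcp_rot: [-0.001, -0.069, 0.998, 0.0]
ft_force: [-0.7, 1.0, -0.2]
gripper_width: 0.0159
grasp_force: 0.0
```

```bash
python3 - <<'E'
from g import *
import cv2
go([-138,58,16])
a=capture('wrist')['img'];b=capture('scene')['img'][170:300,190:350]
cv2.imwrite('pics/w1.png',np.hstack([cv2.resize(a,(400,300)),cv2.resize(b,(369,300))]))
E
```

```text
t 2.5 rack tcp [-138.5   60.8   34.7] F [-0.7  1.  -0.2] w 0.0159
d cm [-0.05 -0.28  1.87] rot [ 0.03 -0.14 -0.03]
```

View pics/w1.png

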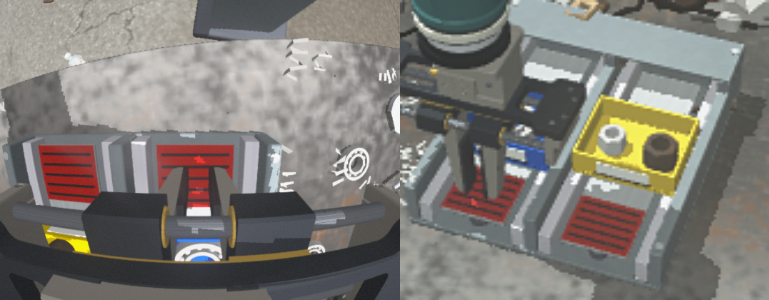

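The wrist view shows both fingertips over the left pad. They sit at columns 172-225, and the pad spans 157-242, so they are centred. Pressing.

>>> apply_moves(steps=[0,-0.1,0.3,0,0,0,17,0,-0.1,0.6,0,0,0,17,0,-0.1,0.9,0,0,0,17,0,-0.1,1.2,0,0,0,17,0,-0.1,1.5,0,0,0,17,0,-0.1,1.8,0,0,0,17,0,-0.1,1.9,0,0,0,17,0,-0.1,1.9,0,0,0,17])

```text
time_s: 3.4
tcp_pos: [0.4454, -0.1196, 0.0168]
tcp_rot: [0.001, -0.069, 0.998, -0.0]
ft_force: [0.1, 0.7, 6.3]
gripper_width: 0.0156
grasp_force: 3.2
```

>>> apply_moves(steps=[-0.6,0,0.1,0,0,0,17,-1.2,0,0.1,0,0,0,17,-1.8,0,0.1,0,0,0,17,-2.3,0,0.1,0,0,0,17,-2.7,0,0.1,0,0,0,17,-3.1,0,0.1,0,0,0,17,-3.6,0,0.1,0,0,0,17,-4.1,0,0.1,0,0,0,17])

```text
time_s: 4.2
tcp_pos: [0.4815, -0.1141, 0.015]
tcp_rot: [-0.004, -0.068, 0.998, 0.001]
ft_force: [-9.1, -1.7, 10.2]
gripper_width: 0.0153
grasp_force: 5.6
```

```bash
python3 -c "
from g import *
go([-2,58,16])"
```

```text
t 4.2 rack tcp [-100.5   59.9   15. ] F [-9.1 -1.7 10.2] w 0.0153
d cm [-9.85 -0.17 -0.18] rot [ 0.12 -0.42 -0.08]
```

>>> apply_moves(steps=[-0.2,0,-0.05,0,0,0,17,-0.5,0,-0.1,0,0,0,17,-0.9,0,-0.1,0,0,0,17,-1.3,0,-0.1,0,0,0,17,-1.7,0,-0.1,0,0,0,17,-2.1,0,-0.1,0,0,0,17,-2.1,0,-0.1,0,0,0,17,-2.1,0,-0.1,0,0,0,17])

```text
time_s: 5.0
tcp_pos: [0.5035, -0.1111, 0.016]
tcp_rot: [-0.003, -0.068, 0.998, 0.001]
ft_force: [-5.0, -0.5, 6.9]
gripper_width: 0.0153
grasp_force: 3.6
```

```bash
python3 - <<'E'
from g import *
import cv2
go([-2,58,16])
a=capture('top')['img'][155:290,225:350];b=capture('scene')['img'][160:300,190:350];d=capture('wrist')['img'][150:420,60:460]
cv2.imwrite('pics/w2.png',np.hstack([cv2.resize(b,(400,350),interpolation=2),cv2.resize(d,(400,350))]))
E
```

```text
t 5.0 rack tcp [-78.3  59.8  16. ] F [-5.  -0.5  6.9] w 0.0153
d cm [-7.63 -0.17 -0.04] rot [ 0.08 -0.29 -0.05]
```

View pics/w2.png

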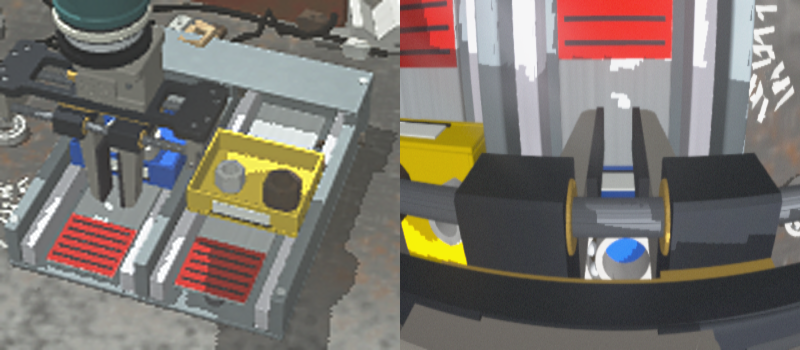

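The tray is moving straight ahead of the fingers, past the ears, with the bar held down about 13 mm and the bearing in the tray. I continue the push.

>>> apply_moves(steps=[-0.4,0,0,0,0,0,17,-1.0,0,0,0,0,0,17,-1.6,0,0,0,0,0,17,-2.2,0,0,0,0,0,17,-2.8,0,0,0,0,0,17,-3.4,0,0,0,0,0,17,-4.0,0,0,0,0,0,17,-4.6,0,0,0,0,0,17])

```text
time_s: 5.95
tcp_pos: [0.5481, -0.1052, 0.0159]
tcp_rot: [-0.004, -0.068, 0.998, 0.001]
ft_force: [-8.2, -1.2, 8.7]
gripper_width: 0.0155
grasp_force: 5.1
```

```bash
python3 -c "
from g import *
go([-2,58,16])"
```

```text
t 5.95 rack tcp [-33.2  59.5  15.9] F [-8.2 -1.2  8.7] w 0.0155
d cm [-3.12 -0.15 -0.03] rot [ 0.1  -0.41 -0.08]
```

>>> apply_moves(steps=[-0.4,0,0,0,0,0,17,-0.8,0,0,0,0,0,17,-1.2,0,0,0,0,0,17,-1.5,0,0,0,0,0,17,-1.8,0,0,0,0,0,17,-2.1,0,0,0,0,0,17,-2.4,0,0,0,0,0,17,-2.6,0,0,0,0,0,17])

```text
time_s: 6.75
tcp_pos: [0.574, -0.1018, 0.0159]
tcp_rot: [-0.003, -0.068, 0.998, 0.0]
ft_force: [-8.0, -0.7, 9.1]
gripper_width: 0.0153
grasp_force: 5.0
```

```bash
python3 -c "
from g import *
go([-2,58,16])"
```

```text
t 6.75 rack tcp [-7.1 59.4 15.9] F [-8.  -0.7  9.1] w 0.0153
d cm [-0.51 -0.14 -0.01] rot [ 0.08 -0.38 -0.07]
```

>>> apply_moves(steps=[-0.1,0,0,0,0,0,17,-0.2,0,0,0,0,0,17,-0.3,0,0,0,0,0,17,-0.4,0,0,0,0,0,17,-0.5,0,0,0,0,0,17,-0.6,0,0,0,0,0,17,-0.6,0,0,0,0,0,17,-0.6,0,0,0,0,0,17])

```text
time_s: 7.55
tcp_pos: [0.5793, -0.1011, 0.0159]
tcp_rot: [-0.004, -0.068, 0.998, 0.001]
ft_force: [-8.7, -1.1, 9.9]
gripper_width: 0.0156
grasp_force: 6.4
```

```bash
python3 -c "
from g import *
go([-2,58,16])"
```

```text
t 7.55 rack tcp [-1.8 59.3 15.9] F [-8.7 -1.1  9.9] w 0.0156
d cm [ 0.02 -0.13 -0.01] rot [ 0.1  -0.45 -0.09]
```

>>> apply_moves(steps=[-0.1,0,0,0,0,0,17,-0.2,0,0,0,0,0,17,-0.3,0,0,0,0,0,17,-0.4,0,0,0,0,0,17,-0.4,0,0,0,0,0,17,-0.4,0,0,0,0,0,17,-0.4,0,0,0,0,0,17,-0.4,0,0,0,0,0,17])

```text
time_s: 8.35
tcp_pos: [0.5792, -0.1011, 0.0159]
tcp_rot: [-0.008, -0.068, 0.998, 0.001]
ft_force: [-20.0, -0.9, 19.3]
gripper_width: 0.0159
grasp_force: 14.6
```

```bash
python3 - <<'E'
from g import *
import cv2
go([-2,58,16])
b=capture('scene')['img'][160:300,190:350];d=capture('wrist')['img'][150:420,60:460]
cv2.imwrite('pics/w3.png',np.hstack([cv2.resize(b,(400,350),interpolation=2),cv2.resize(d,(400,350))]))
E
```

```text
t 8.35 rack tcp [-1.9 59.4 15.9] F [-20.   -0.9  19.3] w 0.0159
d cm [ 0.01 -0.14 -0.01] rot [ 0.2  -0.87 -0.12]
```

View pics/w3.png

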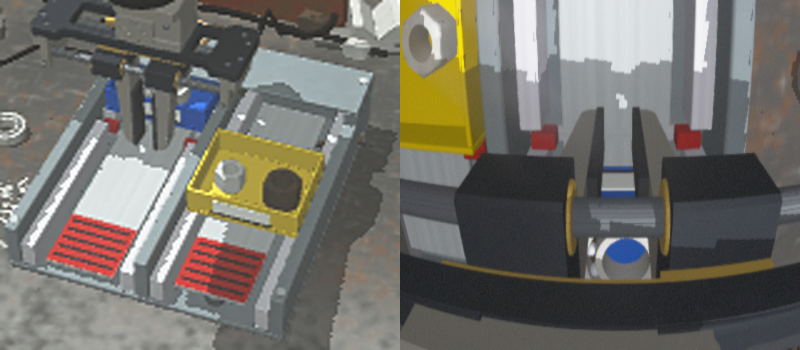

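Position held at rack x -1.9 while the force rose to 20 N, so the tray is against the stop. The ears are visible behind its tail. I back off a little with the bar still down, then lift.

>>> apply_moves(steps=[0.4,0,0,0,0,0,17,0.8,0,0,0,0,0,17,1.0,0,0,0,0,0,17,1.0,0,0,0,0,0,17,1.0,0,-0.6,0,0,0,17,1.0,0,-1.5,0,0,0,17,1.0,0,-3,0,0,0,17,1.0,0,-5,0,0,0,17])

```text
time_s: 9.25
tcp_pos: [0.5757, -0.1009, 0.0665]
tcp_rot: [-0.002, -0.069, 0.998, 0.0]
ft_force: [0.6, -0.0, -0.4]
gripper_width: 0.0154
grasp_force: 0.0
```

```bash
python3 -c "
from g import *
go([-138,-56.5,120])"
```

```text
t 9.25 rack tcp [-5.3 60.  66.5] F [ 0.6 -0.  -0.4] w 0.0154
d cm [ 13.28 -11.65  -5.31] rot [ 0.05 -0.22 -0.02]
```

>>> apply_moves(steps=[0,0,-2,0,0,0,17,1,0,-4.5,0,0,0,17,4,-2.5,-5.3,0,0,0,17,7,-5,-5.3,0,0,0,17,10,-8,-5.3,0,0,0,17,12.5,-10.5,-5.3,0,0,0,17,13.3,-11.6,-5.3,0,0,0,17,13.3,-11.6,-5.3,0,0,0,17])

```text
time_s: 10.05
tcp_pos: [0.4605, -0.2357, 0.12]
tcp_rot: [-0.0, -0.067, 0.998, 0.0]
ft_force: [0.3, -0.2, -0.4]
gripper_width: 0.0156
grasp_force: 0.0
```

```bash
python3 - <<'E'
from g import *
import cv2
go([-138,-56.5,35])
b=capture('scene')['img'][150:310,180:360];d=capture('wrist')['img'][150:420,60:460]
cv2.imwrite('pics/w4.png',np.hstack([cv2.resize(b,(450,400),interpolation=2),cv2.resize(d,(350,400))]))
E
```

```text
t 10.05 rack tcp [-138.   -57.6  120. ] F [ 0.3 -0.2 -0.4] w 0.0156
d cm [0.   0.11 8.5 ] rot [ 0.   -0.02 -0.24]
```

View pics/w4.png

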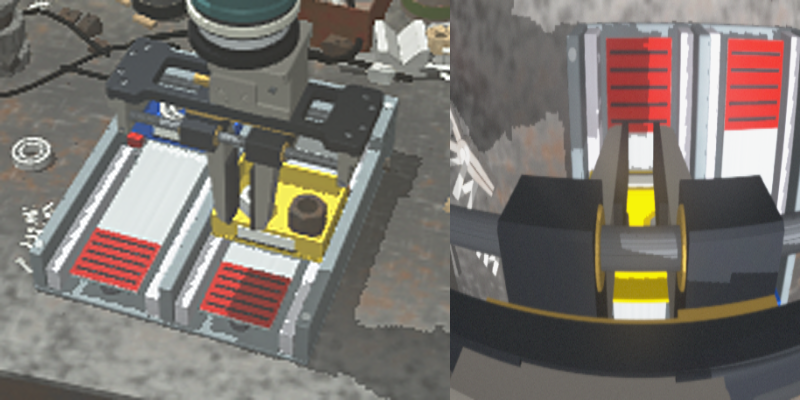

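The left latch ear now stands up behind the blue tray at (135,140). The fingers are over the right pad. Descending and pressing.

>>> apply_moves(steps=[0,0.1,2,0,0,0,17,0,0.1,5,0,0,0,17,0,0.1,7.5,0,0,0,17,0,0.1,8.5,0,0,0,17,0,0.1,9.1,0,0,0,17,0,0.1,9.6,0,0,0,17,0,0.1,10.1,0,0,0,17,0,0.1,10.4,0,0,0,17])

```text
time_s: 10.95
tcp_pos: [0.4622, -0.2321, 0.0163]
tcp_rot: [0.0, -0.069, 0.998, 0.001]
ft_force: [-2.5, 3.6, 7.2]
gripper_width: 0.0159
grasp_force: 3.3
```

```bash
python3 -c "
from g import *
go([-2,-56.6,16])"
```

```text
t 10.95 rack tcp [-135.8  -54.4   16.3] F [-2.5  3.6  7.2] w 0.0159
d cm [-13.38  -0.23   0.04] rot [0.07 0.06 0.03]
```

>>> apply_moves(steps=[-0.6,-0.1,0,0,0,0,17,-1.2,-0.1,0,0,0,0,17,-1.8,-0.1,0,0,0,0,17,-2.4,-0.1,0,0,0,0,17,-3.0,-0.1,0,0,0,0,17,-3.5,-0.1,0,0,0,0,17,-4.0,-0.1,0,0,0,0,17,-4.5,-0.1,0,0,0,0,17])

```text
time_s: 11.75
tcp_pos: [0.505, -0.2292, 0.0167]
tcp_rot: [-0.001, -0.068, 0.998, -0.0]
ft_force: [-8.6, -1.9, 8.4]
gripper_width: 0.0156
grasp_force: 4.9
```

```bash
python3 -c "
from g import *
go([-2,-56.6,16])"
```

```text
t 11.75 rack tcp [-93.  -57.3  16.7] F [-8.6 -1.9  8.4] w 0.0156
d cm [-9.1   0.09  0.05] rot [-0.02 -0.1  -0.07]
```

>>> apply_moves(steps=[-0.4,0,0.05,0,0,0,17,-0.9,0,0.05,0,0,0,17,-1.4,0,0.05,0,0,0,17,-1.9,0,0.05,0,0,0,17,-2.5,0,0.05,0,0,0,17,-3.1,0,0.05,0,0,0,17,-3.7,0,0.05,0,0,0,17,-4.3,0,0.05,0,0,0,17])

```text
time_s: 12.55
tcp_pos: [0.5473, -0.2236, 0.0161]
tcp_rot: [-0.001, -0.068, 0.998, -0.0]
ft_force: [-6.1, -2.0, 7.4]
gripper_width: 0.0158
grasp_force: 4.4
```

```bash
python3 - <<'E'
from g import *
import cv2
go([-2,-56.6,16])
b=capture('scene')['img'][150:310,180:360];d=capture('wrist')['img'][150:420,60:460]
cv2.imwrite('pics/w5.png',np.hstack([cv2.resize(b,(450,400),interpolation=2),cv2.resize(d,(350,400))]))
E
```

```text
t 12.55 rack tcp [-50.3 -57.6  16.1] F [-6.1 -2.   7.4] w 0.0158
d cm [-4.83  0.11  0.  ] rot [-0.02 -0.13 -0.09]
```

View pics/w5.png

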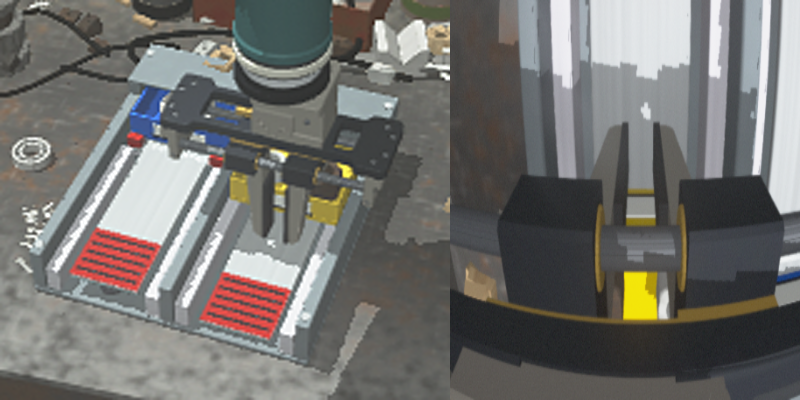

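The yellow tray is square in its lane, ahead of the fingers. Both left ears, at (135,140) and (217,158), stand up behind the blue tray. I keep pushing.

>>> apply_moves(steps=[-0.5,0,0,0,0,0,17,-1.0,0,0,0,0,0,17,-1.5,0,0,0,0,0,17,-2.0,0,0,0,0,0,17,-2.5,0,0,0,0,0,17,-3.0,0,0,0,0,0,17,-3.5,0,0,0,0,0,17,-4.0,0,0,0,0,0,17])

```text
time_s: 13.45
tcp_pos: [0.5869, -0.2182, 0.0162]
tcp_rot: [-0.001, -0.068, 0.998, -0.0]
ft_force: [-7.0, -1.9, 7.3]
gripper_width: 0.0158
grasp_force: 4.4
```

>>> apply_moves(steps=[-0.2,0,0,0,0,0,17,-0.4,0,0,0,0,0,17,-0.6,0,0,0,0,0,17,-0.8,0,0,0,0,0,17,-1.0,0,0,0,0,0,17,-1.2,0,0,0,0,0,17,-1.2,0,0,0,0,0,17,-1.2,0,0,0,0,0,17])

```text
time_s: 14.25
tcp_pos: [0.5957, -0.2171, 0.0162]
tcp_rot: [-0.004, -0.068, 0.998, 0.0]
ft_force: [-14.9, -1.3, 14.2]
gripper_width: 0.0153
grasp_force: 11.6
```

```bash
python3 -c "
from g import *
go([-2,-56.6,16])"
```

```text
t 14.25 rack tcp [ -1.5 -57.8  16.2] F [-14.9  -1.3  14.2] w 0.0153
d cm [0.05 0.12 0.03] rot [ 0.07 -0.43 -0.13]
```

At the stop: x is -1.5 and the force is up to 15 N. I back off and lift.

>>> apply_moves(steps=[0.3,0,0,0,0,0,17,0.6,0,0,0,0,0,17,0.8,0,0,0,0,0,17,0.8,0,0,0,0,0,17,0.8,0,-0.6,0,0,0,17,0.8,0,-1.5,0,0,0,17,0.8,0,-3,0,0,0,17,0.8,0,-5,0,0,0,17])

```text
time_s: 15.05
tcp_pos: [0.5909, -0.2157, 0.0653]
tcp_rot: [-0.002, -0.069, 0.998, 0.001]
ft_force: [-0.4, 0.5, 0.2]
gripper_width: 0.0158
grasp_force: 0.0
```

>>> apply_moves(steps=[0,0,-3,0,0,0,17,0,0,-6,0,0,0,17,3,0,-9,0,0,0,17,7,0,-12,0,0,0,17,11,0,-14,0,0,0,17,15,0,-15,0,0,0,17,18,0,-15,0,0,0,17,18,0,-15,0,0,0,17])

```text
time_s: 15.85
tcp_pos: [0.4097, -0.2414, 0.2159]
tcp_rot: [-0.0, -0.067, 0.998, 0.001]
ft_force: [-0.0, 0.8, 0.4]
gripper_width: 0.0156
grasp_force: 0.0
```

```bash
python3 - <<'E'
from g import *
from h import cast,masks,blobs
import cv2
go([-138,-58,200])
c=capture('scene');t=capture('top')
b=c['img'][150:310,180:360];d=t['img'][155:290,225:350]
cv2.imwrite('pics/w6.png',np.hstack([cv2.resize(b,(430,400),interpolation=2),cv2.resize(d,(370,400),interpolation=2)]))
for n,cc,roi in (('scene',c,(190,160,350,300)),('top',t,(225,155,350,290))):
  m=masks(cc['img'])['red']
  for x in blobs(m,roi,3):
    M=cv2.moments(x);u=(M['m10']/M['m00'],M['m01']/M['m00']);A=cv2.contourArea(x)
    print(n,A,np.round(u,1),[np.round(rack(cast(cc,u,z)[0]),1)[:2].tolist() for z in (.029,.035)])
E
```

```text
t 15.85 rack tcp [-189.   -56.4  215.9] F [-0.   0.8  0.4] w 0.0156
d cm [-5.1  -0.14  1.59] rot [ 0.11 -0.02 -0.27]
scene 534.0 [277.7 267.3] [[-137.8, -56.5], [-142.7, -58.2]]
scene 485.0 [225.8 253.3] [[-138.0, 59.6], [-142.8, 57.0]]
scene 6.5 [316.3 223.9] [[9.6, -95.0], [3.7, -96.4]]
scene 5.5 [282.  215.6] [[9.7, -14.4], [3.8, -16.4]]
scene 4.0 [266.6 211.9] [[9.5, 22.7], [3.6, 20.4]]
scene 5.0 [233.6 203.9] [[9.3, 104.4], [3.4, 101.5]]
top 420.0 [269.  265.8] [[-138.6, 56.3], [-138.2, 56.1]]
top 421.5 [314.2 259.5] [[-138.7, -59.8], [-138.3, -59.4]]
top 7.0 [245.2 214. ] [[0.7, 98.2], [0.4, 97.8]]
top 4.0 [277.1 209.9] [[-0.3, 15.9], [-0.6, 15.9]]
top 4.0 [290.4 207.7] [[0.4, -18.6], [0.1, -18.4]]
top 5.0 [322.3 203. ] [[0.9, -101.1], [0.5, -100.5]]
```

View pics/w6.png

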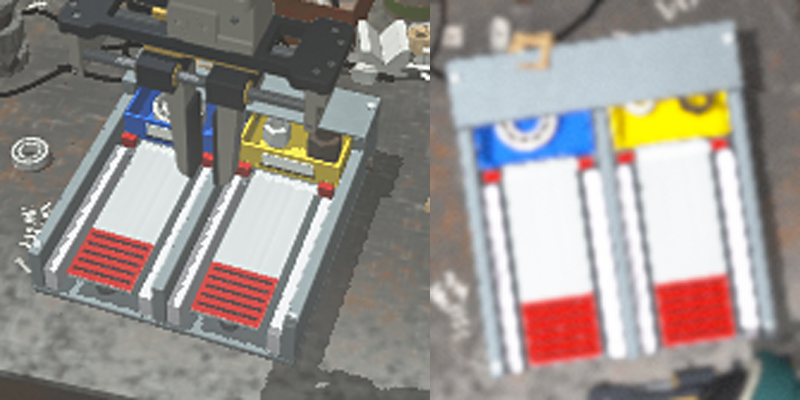

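Both trays are in, with all four ears up behind their tails. The pads are at exactly their original pixels, so both latches are fully up. The bearing and nuts are in their trays and the robot is clear.

```bash
python3 -c "
from station import *
print(hand_in())"
```

```text
the job is handed in; nothing more can be done
None
```

Both trays are pushed against their end stops with the latches fully up behind them, the bearing and nuts are still in their trays, and the job was handed in at about 16 s of the 53 s allowed.

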